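Feed a shelf cleat home in the sizing jig

TASK

We are repairing the china cupboard. Pick up the wooden push stick from the cork mat and use its thin blade, never the fingers, to feed the small wooden slat lying in the jig's trough along the narrow covered channel, past the sprung shoe, until it is pressed firmly home against the adjusting screw of the stop; find it by feel, because the stop is held only by friction and must not be pushed off its setting. Then draw the stick out and lay it back on the mat, leaving the slat home and everything else on the table where it is.

Things in the scene. Friction and masses are not known exactly. Their poses are not given: they have to be found in the camera images.
- jig: Fixed wooden jig (all sizes in mm), 310 long, 96 wide, 36 high. Origin: on its underside, on the centre line, at the mouth of the covered channel; +x is the feeding direction, z up. Base 12 thick: the floor of trough and channel is 12 above the table. From x = -140 to -25 an open trough, 30 wide, with rails 10 high (tops 22 above the table), open at the rear end x = -140.
- mouth (a point): Centre of the channel's mouth, on its floor (jig x = 0). Flared cheeks 25 mm long, tops 30 above the table, narrow the trough from 30 to 20 before it. From here to jig x = 170 runs the channel, 20 wide and 18 high, under two lips (tops 36 above the table) that leave a 12 wide slot along the middle through which slat and stop are seen.
- shoe: Brass shoe in the channel's left (+y) wall, jig x = 58 to 104 mm, with a long ramp, reaching to 6 from the centre line; a weak spring presses it in and it gives way outwards. Origin: its inner face, at jig x = 88. It presses the slat's side with about 4 N: pushing the slat past takes about 3 to 10 N (hidden friction), first rising where the slat's nose meets it.
- slat: Loose hardwood slat, 60 mm long (x), 18 wide (y), 14 high, about 30 g. Origin: centre of its underside. At the start it lies in the trough, roughly along the jig, its origin 100 to 70 behind the channel's mouth. Home, its front end touches the head of the stop's screw.
- stop: Aluminium stop block in the channel, round dark knob (18 mm across) above the slot. Origin: its face towards the slat, on the channel floor, 140 to 150 mm past the mouth. A steel adjusting screw, head 12 across, stands out of that face towards the slat by 4 to 34, differently each time and not measured: the slat butts on its head. The block is held by friction and slides at about 11 N; shifting it 2 mm spoils it.
- stop_top (a point): Centre of the top of the stop's knob, 16 mm past the block's face (jig x direction), 48 mm above the table. Firmly home: the slat bears on the screw's head with 4 N or more for a third of a second; a push about 7 N above the steady drag, held for half a second, serves.
- stick: Loose wooden push stick, about 100 g, lying on the mat on its sole. Origin: on its underside, below the middle of the upright grip block, which is 50 mm long (x), 22 wide (y) and 55 high, the part to grasp across its width from above. A blade 10 wide and 10 high runs from the block along +x, in the plane of the sole, to its flat end 140 ahead of the origin.
- stick_tip (a point): Centre of the flat end of the stick's blade, 140 mm ahead of the stick's origin and 5 above its sole.
- mat: Fixed cork mat 240 (x) by 150 mm (y), 3 thick. Origin: centre of its underside. At the start the stick lies on it, and must finally lie on it.
- mug: White mug, 80 mm across, 90 high, bystander. Origin: centre of its underside.
- jar: Glass jar, 64 mm across, 100 high, bystander. Origin: centre of its underside.
- glue: White glue bottle, 52 mm across, 150 high, bystander. Origin: centre of its underside.
- offcut: Loose wooden offcut 95 x 28 x 18 mm, bigger than the slat, bystander. Origin: centre of its underside.
- driver: Screwdriver lying on the table, bystander. About 200 mm long along x, handle towards -x.
- saucer: Blue plate, 140 mm across, 20 high, bystander. Origin: centre of its underside.
Not all that is in view belongs to the job. What is shaped like the stick but yellow is not meant.

How it is judged:
By the outcome, as a careful person would: the job done as asked, in the order asked, and still so for the second after the job is handed in, with the robot touching nothing.
It also fails if it takes over 70 s, if anything falls off the work surface, if the arm or the gripper's body presses on something with over 40 N, if the wrist force passes 120 N, or if a joint passes its speed limit or range.

ROBOT

A 7-joint arm with a two-finger parallel gripper is mounted at the origin on the work surface. World frame = base frame: x ahead of the robot, y to its left, z up, the work surface at z = 0. Lengths are in mm, angles in rad, forces in N, time in s.
With the tool pointing down it reaches from about 400 to 925 mm from the base axis. Payload 5.6 kg.
Tool frame: the origin (TCP) lies on the centre line of the jaws, within the pads' length; the fingertips stand 25 mm ahead of it and the grasp point (between the pads) lies 6 mm ahead of it; z points along the fingers, y is the line along which they close (so a half turn about z gives the same grasp; the last joint's range is limited). The gripper opens to 85 mm and grips with 20 to 120 N. Pads are 22 mm wide; open, the fingers measure 114 mm over their backs; the gripper's body (76 mm by 85 mm) begins 54 mm behind the grasp point. The pads swing forward as they close: fully open they stand 13 mm farther back than shut.
Start: joints at [-1.361, 0.468, -0.012, 1.603, 0.006, 1.071, -0.056], TCP at [162.615, 629.336, 256.29] pointing down, gripper open.
Joint ranges: [-2.53, 2.53], [-0.31, 2.02], [-1.57, 1.55], [0.28, 2.44], [-1.29, 4.43], [0.15, 1.84], [-2.92, 2.92]. Speed limits (rad/s): [2.57, 2.57, 3.14, 3.14, 3.14, 3.14, 3.14].

INTERFACE

Orientations are given as a rotation vector (axis times angle).
In Python, from plant import bot, read_camera, camera_params, ticket gives the robot as it stands.
- The arm moves only by the tool carry_out, never from a script. Its argument "plan" is a list of rows, each a list of 3 entries, a list of its own where there are three numbers: the shift along the tool's x, y, z in mm, then the turn, a rotation vector about the tool's x, y, z in degrees, then the finger opening in mm, from 0 to 85.4. In form: [[[x, y, z], [ax, ay, az], jaw], ...]. A call has 1 to 8 rows; each row is the pose to reach, as a shift and turn from the pose commanded when the call began, along the tool's axes at that moment; what a row does not reach only later rows make up. A row lasts 1/10 s, in which the tool goes at most 50 mm and 8.59 degrees, less where a joint would pass 70% of its speed; a pose out of reach is approached as far as the arm can. A call with a gripper value outside its range is refused whole. The fingers move at their own pace and stop on an object; "squeeze" is the grip in N (left out, the last holds). Time passes only in rows, so rows that repeat a pose let the fingers close. It gives the time, the measured TCP pose, the force, the opening and the grip force at its end, in the units of the state.
- bot.observe(): the state, without advancing time (a new reading comes with each control period).
- read_camera(name): name is "side" or "top"; returns the picture (480x640x3 uint8, red, green, blue); there is no depth.
- camera_params(name): a dict with "vertical_fov" (degrees; the focal length in pixels is half the picture's height over the tangent of half this angle, whatever the lens; pixels are square), "cx", "cy" (the principal point, pixels), "rvec" (rotation vector, rad) and "tvec" (3), from world to camera coordinates, as OpenCV has them. Camera axes: x right, y down, z forward; pixel columns grow to the right and rows downward; lengths in mm; the calibration is good to about 2 mm. A picture is of the moment at which its call begins. camera_params takes no time and is no camera call.
- ticket.job_done(): hands the job in; it is judged then, once.
The state is a dict: "time_s": time; "qpos": joint angles; "qvel": joint speeds; "joint_efforts": joint torques, N m; "position": TCP position; "eef_rot": TCP orientation; "wrist_force": force on the tool from outside, world axes, zero at the start; "moment": the same for the moment, N m; "width": finger opening in mm; "gripper_force": force on a finger pad.
Only numpy, scipy, OpenCV 4.12 (cv2) and the standard library are available. Lean on these libraries where they do the work, as an engineer would, in place of code of your own. Each camera call takes 0.05 s, during which the arm holds its last target. There are 200 camera calls.

## Working session

There is one attempt and no reset: what is moved stays moved. The work goes in short steps, Python scripts to look and compute and a tool call to move; the robot and the scene stay as the last step left them, time stands still between calls to the robot, and variables do not carry over. Pictures are saved under pics/ and viewed, at most 10 in all, crops included, and the job is handed in when it is done.

Besides the shell and the picture viewer there is one more tool, called as a command line: name --argument value ..., lists and objects as JSON in quotes. carry_out: Moves the arm, as the interface text tells. Its arguments: {"type":"object","properties":{"plan":{"type":"array"},"squeeze":{"type":"number"}},"required":["plan"]}

```bash
mkdir -p pics; ls; cat > h.py <<'E'
import numpy as np, cv2
from plant import bot, read_camera, camera_params, ticket
def cam(n):
    p=camera_params(n); f=240/np.tan(np.radians(p["vertical_fov"])/2)
    R=cv2.Rodrigues(np.array(p["rvec"],float))[0]; return f,p["cx"],p["cy"],R,np.array(p["tvec"],float)
def ray(n,u,v,z):
    f,cx,cy,R,t=cam(n); d=R.T@np.array([(u-cx)/f,(v-cy)/f,1]); c=-R.T@t
    return c+d*(z-c[2])/d[2]
def proj(n,P):
    f,cx,cy,R,t=cam(n); q=R@np.array(P,float)+t; return np.array([cx+f*q[0]/q[2],cy+f*q[1]/q[2]])
def snap(n,name):
    im=read_camera(n)[:,:,::-1].copy(); cv2.imwrite(f"pics/{name}.png",im); return im
def st():
    s=bot.observe(); 
    for k in("time_s","position","eef_rot","wrist_force","width","gripper_force"): print(k,np.round(s[k],3))
    return s
E
python3 - <<'E'
from h import *
for n in("top","side"):
    snap(n,n+"0"); print(camera_params(n)); f,cx,cy,R,t=cam(n); print(-R.T@t)
st()
E
```

```text
pics
{'vertical_fov': 47.688908494947626, 'cx': 325.85112439128545, 'cy': 234.7647451356307, 'rvec': array([ 2.18443194, -2.14824229,  0.06310112]), 'tvec': array([ -28.62476917,  578.53232558, 1209.94104149])}
[ 476.07490828  -51.19714827 1253.07936171]
{'vertical_fov': 56.16828213485728, 'cx': 324.37472949172707, 'cy': 241.70863923549146, 'rvec': array([ 0.04860879, -2.87376194,  1.21490384]), 'tvec': array([ 575.82782044,   73.61596777, 1155.0564714 ])}
[540.36592165 797.87063836 861.71895464]
time_s 0.1
position [162.548 628.877 255.426]
eef_rot [-3.960e-01 -3.116e+00  3.000e-03]
wrist_force [ 0.659  0.202 -0.203]
width 85.606
gripper_force 0.0
```

View pics/top0.png

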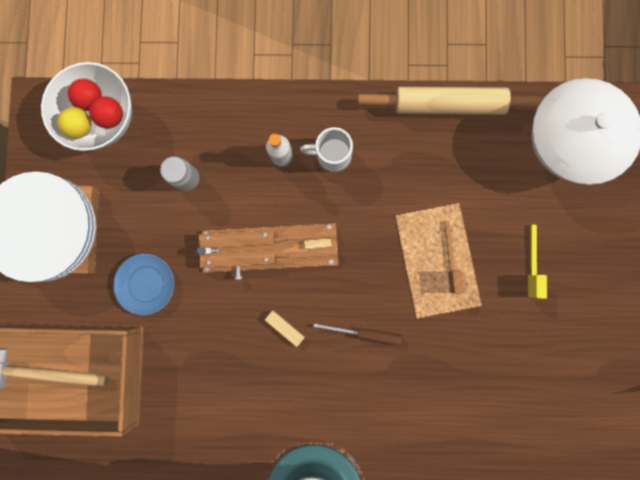

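View pics/side0.png

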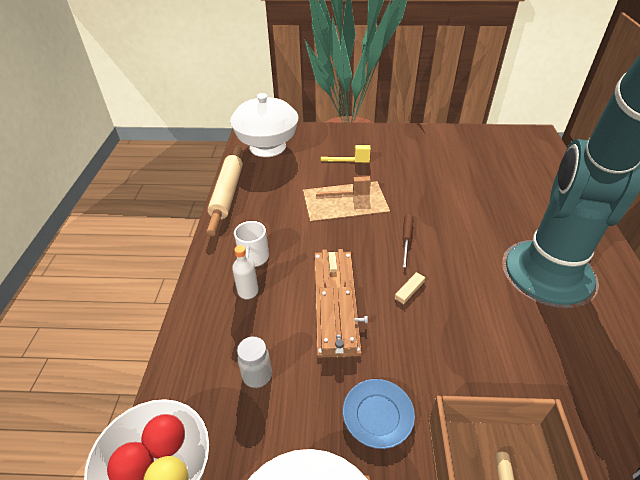

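Top view: the brown stick is on the mat, with its block at (459,281) and its blade tip near (447,222). The yellow lookalike is at (538,286), and other brown, elongated things are the driver handle (378,337) and the rolling pin (450,100). The slat is in the jig trough at (318,244), with the larger offcut at (285,329). The stop knob is at (207,250) and the shoe spring at (238,272), so jig +x points image-left. I choose the brown stick on the mat and check it in a close crop.

```bash
python3 - <<'E'
from h import *
a=cv2.imread("pics/top0.png")
j=cv2.resize(a[212:284,190:350],(800,360),interpolation=cv2.INTER_CUBIC)
s=cv2.resize(a[200:320,390:490],None,fx=2,fy=2,interpolation=cv2.INTER_CUBIC)
b=cv2.imread("pics/side0.png"); s2=cv2.resize(b[165:225,295:395],(400,240),interpolation=cv2.INTER_CUBIC)
c=np.zeros((600,800,3),np.uint8); c[:360]=j; c[360:600,0:200]=s; c[360:600,210:610]=s2
cv2.imwrite("pics/crop0.png",c)
E
```

```text
(no output)
```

View pics/crop0.png

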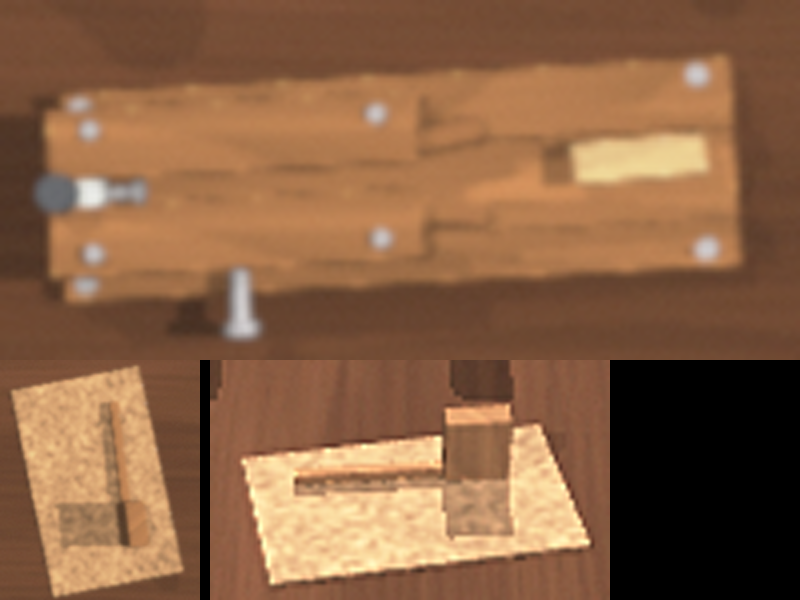

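```bash
python3 - <<'E'
from h import *
J=lambda x,y,z: ray("top",190+(x+.5)/5-.5,212+(y+.5)/5-.5,z)[:2]
S=lambda x,y,z: ray("top",390+(x+.5)/2-.5,200+(y-360+.5)/2-.5,z)[:2]
T=lambda x,y,z: ray("side",295+(x-210+.5)/4-.5,165+(y-360+.5)/4-.5,z)[:2]
r=J(702,161.5,22);rr=(J(728,57,22)+J(740,263,22))/2;m=(J(415,97,36)+J(424,260,36))/2;s1=J(91,192,36);s2=J(378.5,175.5,36);k=J(56,193,48);e=(J(45,112,36)+J(53,278,36))/2
for n,v in dict(rearscrews=r,rear=rr,mouth=m,s1=s1,s2=s2,knob=k,front=e).items(): print(n,v.round(1))
d=e-rr;print("ang",np.degrees(np.arctan2(d[1],d[0])),np.linalg.norm(d)); d=s1-r;print(np.degrees(np.arctan2(d[1],d[0])))
print("screwhead",J(148,191,21).round(1),"block face",J(105,191,30).round(1))
print("slat",[J(*p,26).round(1) for p in((571,145),(705,133),(575,184),(709,172))])
print("block top",[S(*p,58).round(1) for p in((126,500),(141,498),(128,547),(150,546))])
print("blade tip top",S(110,403,13).round(1),S(118,403,13).round(1),"root",S(119,498,13),S(127,498,13))
print("side block top",[T(*p,58).round(1) for p in((446,409),(510,404),(444,425),(511,422))],"tip",T(296,475,13),T(310,467,13))
print("mat",[S(*p,3).round(0) for p in((12,391),(138,366),(182,571),(52,597))])
E
```

```text
rearscrews [558.4 -28.7]
rear [559.5 -43.2]
mouth [547.9  98.1]
s1 [539.2 246.6]
s2 [548.8 116.6]
knob [537.9 259.4]
front [537.7 265.6]
ang 94.03832619791869 309.5994336919039
93.9824703050064
screwhead [540.9 224.1] block face [540.1 241.7]
slat [array([564.7,  30.8]), array([571.1, -29.9]), array([547. ,  28.6]), array([553.4, -32. ])]
block top [array([ 503.7, -298.5]), array([ 506.2, -314.8]), array([ 452.7, -300.6]), array([ 454.2, -324.4])]
blade tip top [ 615.1 -289.8] [ 615.2 -298.9] root [ 506.89887132 -299.9308657 ] [ 507.05415952 -308.95098997]
side block top [array([ 499.2, -311.5]), array([ 450.9, -319.2]), array([ 500.9, -291.4]), array([ 451. , -296.5])] tip [ 611.85666136 -285.80867478] [ 601.63617153 -295.9772006 ]
mat [array([ 628., -179.]), array([ 660., -324.]), array([ 426., -373.]), array([ 394., -226.])]
```

```bash
cat >> h.py <<'E'
from scipy.spatial.transform import Rotation as Ro
def Rdown(yaw): # tool y at world angle yaw(deg), z down
    y=np.array([np.cos(np.radians(yaw)),np.sin(np.radians(yaw)),0]); z=np.array([0,0,-1.]); return np.c_[np.cross(y,z),y,z]
def rel(P,yaw,base=None):
    s=bot.observe(); R0=Ro.from_rotvec(s["eef_rot"]); p0=np.array(s["position"])
    if base is not None: p0=np.array(base[0],float); R0=Ro.from_matrix(Rdown(base[1]))
    d=R0.inv().apply(np.array(P,float)-p0); r=(R0.inv()*Ro.from_matrix(Rdown(yaw))).as_rotvec(degrees=True)
    print("rel",d.round(1),r.round(2))
def yawtilt():
    M=Ro.from_rotvec(bot.observe()["eef_rot"]).as_matrix(); print("yaw",np.degrees(np.arctan2(M[1,1],M[0,1])).round(2),"z",M[:,2].round(4))
E
python3 - <<'E'
from h import *
yawtilt()
for P,y in(((300,550,256),50),((480,380,256),20),((580,200,256),-5),((600,0,256),-30),((560,-160,256),-55),((477,-307,200),-83.7)): rel(P,y)
E
```

```text
yaw 75.51 z [-3.0e-04 -1.6e-03 -1.0e+00]
rel [-152.8  -42.    -0.5] [-0.09  0.03 25.51]
rel [-3.696e+02 -1.615e+02 -3.000e-01] [-8.000e-02  5.000e-02  5.551e+01]
rel [-511.5 -310.8   -0. ] [-7.000e-02  7.000e-02  8.051e+01]
rel [-5.809e+02 -4.994e+02  3.000e-01] [-6.0000e-02  9.0000e-02  1.0551e+02]
rel [-5.822e+02 -6.643e+02  6.000e-01] [-4.0000e-02  1.1000e-01  1.3051e+02]
rel [-538.6 -827.3   56.8] [-1.0000e-02  1.3000e-01  1.5921e+02]
```

carry_out --plan '[[[-45, -10, 0], [0, 0, 7], 85], [[-92, -24, 0], [0, 0, 14], 85], [[-139, -40, 0], [0, 0, 21], 85], [[-185, -58, 0], [0, 0, 28], 85], [[-230, -78, 0], [0, 0, 35], 85], [[-274, -100, 0], [0, 0, 42], 85], [[-317, -126, 0], [0, 0, 49], 85], [[-358, -154, 0], [0, 0, 55], 85]]'

```text
time_s: 0.9
position: [471.9, 389.1, 256.0]
eef_rot: [1.796, 2.577, -0.0]
wrist_force: [-0.4, 0.8, -0.5]
width: 84.7
gripper_force: 0.0
```

```bash
python3 - <<'E'
from h import *
st();yawtilt()
for P,y in(((580,200,256),-5),((600,0,256),-30),((560,-160,256),-55),((477,-307,200),-83.7)): rel(P,y)
E
```

```text
time_s 0.9
position [471.878 389.083 255.984]
eef_rot [ 1.796  2.577 -0.   ]
wrist_force [-0.404  0.803 -0.538]
width 84.706
gripper_force 0.0
yaw 20.25 z [-1.e-04 -3.e-04 -1.e+00]
rel [-214.8   36.     0. ] [-1.000e-02  1.000e-02  2.525e+01]
rel [-4.094e+02 -1.450e+01  1.000e-01] [-1.000e-02  2.000e-02  5.025e+01]
rel [-5.456e+02 -1.074e+02  1.000e-01] [-0.000e+00  2.000e-02  7.525e+01]
rel [-654.8 -236.1   56.2] [0.0000e+00 2.0000e-02 1.0395e+02]
```

carry_out --plan '[[[-48, 10, 0], [0, 0, 7], 85], [[-96, 18, 0], [0, 0, 14], 85], [[-145, 27, 0], [0, 0, 21], 85], [[-194, 33, 0], [0, 0, 28], 85], [[-243, 30, 0], [0, 0, 35], 85], [[-292, 20, 0], [0, 0, 42], 85], [[-341, 8, 0], [0, 0, 49], 85], [[-390, -5, 0], [0, 0, 56], 85]]'

```text
time_s: 1.7
position: [602.4, 22.9, 256.0]
eef_rot: [-2.796, -1.432, 0.001]
wrist_force: [0.3, 0.6, 0.3]
width: 84.9
gripper_force: 0.0
```

```bash
python3 - <<'E'
from h import *
yawtilt()
for P,y in(((560,-160,256),-55),((477,-307,200),-83.7)): rel(P,y)
E
```

```text
yaw -35.76 z [-4.e-04  0.e+00 -1.e+00]
rel [-173.2   72.5    0. ] [-2.000e-02  1.000e-02  1.924e+01]
rel [-340.9   91.1   56.1] [-1.000e-02  2.000e-02  4.794e+01]
```

carry_out --plan '[[[-45, 16, 0], [0, 0, 6], 85], [[-90, 32, 0], [0, 0, 12], 85], [[-135, 48, 0], [0, 0, 18], 85], [[-180, 62, 0], [0, 0, 24], 85], [[-225, 72, 15], [0, 0, 31], 85], [[-268, 80, 30], [0, 0, 38], 85], [[-308, 86, 45], [0, 0, 44], 85], [[-341, 91, 56], [0, 0, 48], 85]]'

```text
time_s: 2.5
position: [476.8, -307.4, 199.3]
eef_rot: [-3.137, -0.17, 0.002]
wrist_force: [-0.1, 0.2, 0.3]
width: 84.9
gripper_force: 0.0
```

```bash
python3 - <<'E'
from h import *
st();yawtilt()
a=snap("side","side1"); b=snap("top","top1")
c=np.zeros((600,800,3),np.uint8); c[:400,:480]=cv2.resize(a[140:240,280:400],None,fx=4,fy=4,interpolation=cv2.INTER_CUBIC)
c[:600,490:800]=cv2.resize(b[190:340,390:467],(310,600),interpolation=cv2.INTER_CUBIC)
cv2.imwrite("pics/c1.png",c)
E
```

```text
time_s 2.5
position [ 476.827 -307.431  199.27 ]
eef_rot [-3.137e+00 -1.700e-01  2.000e-03]
wrist_force [-0.095  0.179  0.269]
width 84.857
gripper_force 0.0
yaw -83.79 z [-0.0013  0.     -1.    ]
```

View pics/c1.png

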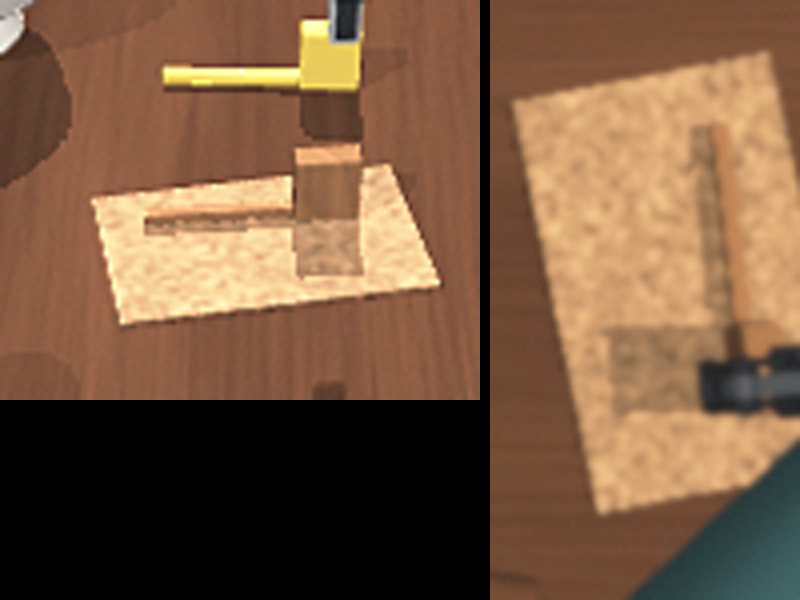

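The crops show the chosen brown stick upright on the mat: side-view block top around crop (328,155), blade pointing crop-left to (148,220). The yellow one is separate behind it. The open fingers are above the block.

carry_out --plan '[[[0, 0, 45], [0, 0, 0], 85], [[0, 0, 90], [0, 0, 0], 85], [[0, 0, 125], [0, 0, 0], 85], [[0, 0, 154], [0, 0, 0], 85], [[0, 0, 154], [0, 0, 0], 85], [[0, 0, 154], [0, 0, 0], 15], [[0, 0, 154], [0, 0, 0], 15], [[0, 0, 154], [0, 0, 0], 15]]' --squeeze 90

```text
time_s: 3.4
position: [479.9, -306.1, 48.0]
eef_rot: [3.135, 0.179, 0.004]
wrist_force: [-0.4, 0.2, -0.5]
width: 43.6
gripper_force: 0.0
```

carry_out --plan '[[[0, 0, 0], [0, 0, 0], 15], [[0, 0, 0], [0, 0, 0], 15], [[0, 0, 0], [0, 0, 0], 15], [[0, 0, 0], [0, 0, 0], 15]]'

```text
time_s: 3.8
position: [479.6, -306.1, 47.7]
eef_rot: [3.136, 0.179, 0.004]
wrist_force: [0.2, 0.1, 6.7]
width: 21.1
gripper_force: 88.6
```

carry_out --plan '[[[0, 0, -25], [0, 0, 0], 15], [[0, 0, -60], [0, 0, 0], 15], [[0, 0, -85], [0, 0, 0], 15], [[0, 0, -85], [0, 0, 0], 15]]'

```text
time_s: 4.2
position: [480.4, -306.9, 134.7]
eef_rot: [3.134, 0.178, 0.009]
wrist_force: [0.2, -0.3, -1.4]
width: 21.0
gripper_force: 88.0
```

```bash
python3 - <<'E'
from h import *
st();yawtilt()
for y in(-65,):
  rel((560,-300,130),-55);rel((600,-230,130),-20);rel((569,-190,130),4)
E
```

```text
time_s 4.2
position [ 480.403 -306.935  134.708]
eef_rot [3.134 0.178 0.009]
wrist_force [ 0.245 -0.304 -1.36 ]
width 21.033
gripper_force 88.04
yaw -83.5 z [ 0.0059 -0.0025 -1.    ]
rel [79.8  2.1  5.2] [  0.26  -0.27 -28.49]
rel [127.5 -62.9   5.2] [  0.34  -0.19 -63.49]
rel [ 101.2 -106.2    4.9] [  0.39  -0.12 -87.49]
```

carry_out --plan '[[[16, 0, 0], [0, 0, -8], 15], [[32, 0, 0], [0, 0, -16], 15], [[48, 0, 0], [0, 0, -24], 15], [[60, 0, 0], [0, 0, -32], 15], [[72, -10, 0], [0, 0, -40], 15], [[82, -25, 0], [0, 0, -48], 15], [[90, -45, 0], [0, 0, -56], 15], [[95, -65, 0], [0, 0, -64], 15]]'

```text
time_s: 5.0
position: [565.6, -229.2, 130.2]
eef_rot: [-2.559, -1.82, 0.001]
wrist_force: [1.2, -0.5, -1.0]
width: 20.7
gripper_force: 88.1
```

```bash
python3 - <<'E'
from h import *
yawtilt();rel((569.7,-192,100),4)
E
```

```text
yaw -19.15 z [-1.1e-03  7.0e-04 -1.0e+00]
rel [36.5 -8.3 30.2] [ -0.07  -0.03 -23.15]
```

carry_out --plan '[[[12, -3, 10], [0, 0, -8], 15], [[24, -6, 20], [0, 0, -16], 15], [[36, -8, 30], [0, 0, -23], 15], [[36, -8, 30], [0, 0, -23], 15], [[36, -8, 30], [0, 0, -23], 15]]'

```text
time_s: 5.5
position: [569.7, -194.0, 100.8]
eef_rot: [-2.155, -2.285, 0.001]
wrist_force: [1.2, 0.1, -1.0]
width: 21.0
gripper_force: 88.1
```

```bash
python3 - <<'E'
from h import *
st();yawtilt()
a=snap("side","side2"); b=snap("top","top2")
c=np.zeros((600,800,3),np.uint8); c[:600,:400]=cv2.resize(a[130:280,270:370],None,fx=4,fy=4,interpolation=cv2.INTER_CUBIC)
c[:240,410:800]=cv2.resize(b[210:290,310:440],(390,240),interpolation=cv2.INTER_CUBIC)
cv2.imwrite("pics/c2.png",c)
E
```

```text
time_s 5.5
position [ 569.731 -193.969  100.816]
eef_rot [-2.155e+00 -2.285e+00  1.000e-03]
wrist_force [ 1.221  0.082 -0.998]
width 20.966
gripper_force 88.08
yaw 3.35 z [-1.e-03  2.e-04 -1.e+00]
```

View pics/c2.png

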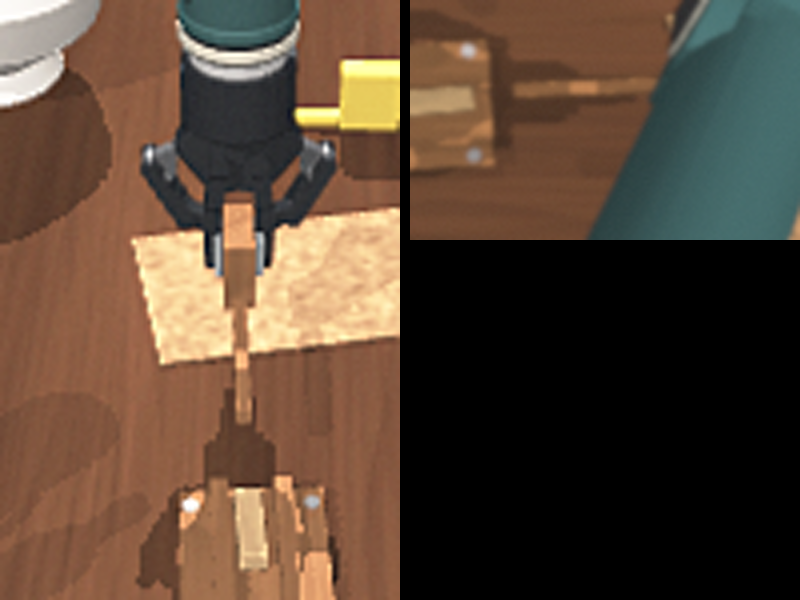

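```bash
python3 - <<'E'
from h import *
C=lambda x,y,z: ray("side",270+(x+.5)/4-.5,130+(y+.5)/4-.5,z)
T=lambda x,y,z: ray("top",310+(x-410+.5)/3-.5,210+(y+.5)/3-.5,z)
print("tip side",C(244,409,66),C(244,424,56)); print("tip top",T(513,90,66),"mid",T(648,85,66))
print("tip expected",np.array([569.7,-194])+140*np.array([np.cos(np.radians(93.35)),np.sin(np.radians(93.35))]))
# jig rear end in side: rear screws, slat corners
print("rear screws side",C(190,505,22),C(312,501,22)); print("top",T(467,50,22),T(474,155,22))
print("slat rear side",C(251,489,26),"front",C(254,569,26))
E
```

```text
tip side [561.64240756 -57.92049217  66.        ] [561.52240976 -54.32251808  56.        ]
tip top [565.25579071 -60.02335705  66.        ] mid [ 570.47340378 -158.32376834   66.        ]
tip expected [561.51906885 -54.23923167]
rear screws side [595.38111758 -12.76148771  22.        ] [516.26944291 -18.73666498  22.        ]
top [598.46749125 -24.98062843  22.        ] [518.8670394  -31.64757099  22.        ]
slat rear side [556.08871003 -24.5629243   26.        ] front [552.52608594  45.34256798  26.        ]
```

```bash
python3 - <<'E'
from h import *
q=lambda P:(4*(proj("side",P)-[270,130])).round(0)
for n,P in dict(scr1=(598,-25.5,22),scr2=(519,-31.6,22),slatrear=(562.2,-31,26),slatfront=(555.9,29.7,26),rearL=(607.5,-39.8,22),knob=(538,259.4,48),shoe_end=(0,0,0)).items(): print(n,q(P),proj("side",P))
print("tcp proj",proj("side",(569.7,-194,100.8)),proj("top",(569.7,-194,100.8)))
E
```

```text
scr1 [185. 489.] [316.36146587 252.35358586]
scr2 [306. 485.] [346.58165103 251.33191706]
slatrear [240. 480.] [330.09939999 250.07269799]
slatfront [248. 549.] [331.92883    267.22296913]
rearL [172. 474.] [313.03702031 248.41366376]
knob [271. 841.] [337.72188772 340.29449548]
shoe_end [1114.  561.] [548.60240986 270.3747389 ]
tcp proj [329.06623475 189.03644856] [407.35232706 237.35146428]
```

carry_out --plan '[[[0, -2.5, 20], [0, 0, -0.6], 15], [[0, -2.5, 41], [0, 0, -0.6], 15], [[0, -2.5, 41], [0, 0, -0.6], 15], [[0, -2.5, 41], [0, 0, -0.6], 15]]'

```text
time_s: 6.0
position: [567.7, -194.7, 60.7]
eef_rot: [2.142, 2.298, -0.001]
wrist_force: [-0.1, 1.0, -1.7]
width: 20.9
gripper_force: 88.1
```

```bash
python3 - <<'E'
from h import *
st();yawtilt()
a=snap("side","side3"); b=snap("top","top3")
c=np.zeros((600,800,3),np.uint8); c[:600,:360]=cv2.resize(a[190:290,300:360],None,fx=6,fy=6,interpolation=cv2.INTER_CUBIC)
c[:330,370:800]=cv2.resize(b[215:281,310:396],None,fx=5,fy=5,interpolation=cv2.INTER_CUBIC)
cv2.imwrite("pics/c3.png",c)
E
```

```text
time_s 6.0
position [ 567.676 -194.675   60.67 ]
eef_rot [ 2.142e+00  2.298e+00 -1.000e-03]
wrist_force [-0.055  0.976 -1.673]
width 20.863
gripper_force 88.099
yaw 4.01 z [-0.e+00 -5.e-04 -1.e+00]
```

View pics/c3.png

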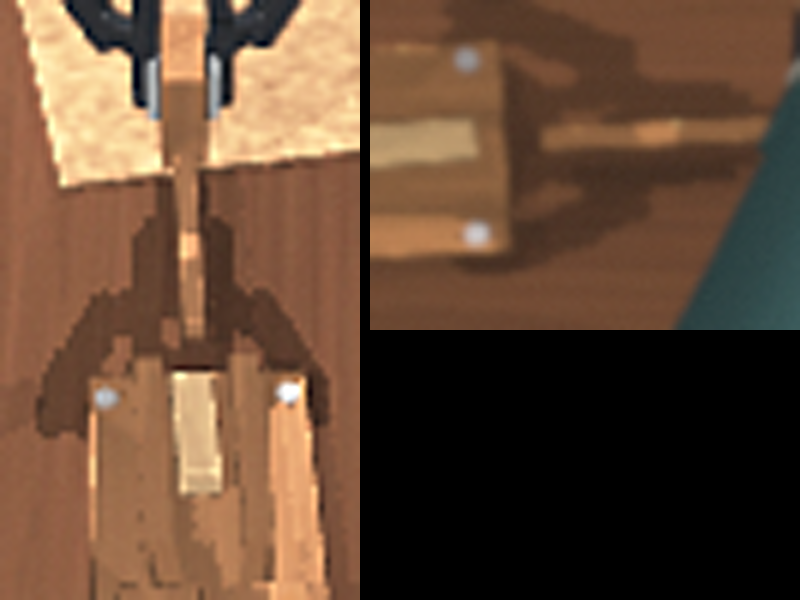

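The blade lies behind the trough, nearly on its centre line: side-crop tip (193,333) against the screw midpoint (197,394), and top-crop tip (542,139) against the axis at about 143. The gap to the slat is about 29 mm. I nudge it about 1 mm and feed.

carry_out --plan '[[[4, -0.5, 1], [0, 0, -0.3], 15], [[8, -0.8, 2], [0, 0, -0.3], 15], [[12, -1.1, 2], [0, 0, -0.3], 15], [[16, -1.1, 2], [0, 0, -0.3], 15], [[20, -1.1, 2], [0, 0, -0.3], 15], [[24, -1.1, 2], [0, 0, -0.3], 15], [[24, -1.1, 2], [0, 0, -0.3], 15]]'

```text
time_s: 6.8
position: [564.9, -169.0, 58.3]
eef_rot: [-2.133, -2.306, -0.0]
wrist_force: [-0.4, 0.1, -0.9]
width: 21.2
gripper_force: 88.1
```

```bash
python3 - <<'E'
from h import *
st();yawtilt()
E
```

```text
time_s 6.8
position [ 564.938 -169.048   58.251]
eef_rot [-2.133 -2.306 -0.   ]
wrist_force [-0.445  0.096 -0.933]
width 21.206
gripper_force 88.105
yaw 4.47 z [-1.e-04  5.e-04 -1.e+00]
```

carry_out --plan '[[[8, 0, 0], [0, 0, 0.3], 15], [[16, 0, 0], [0, 0, 0.3], 15], [[24, 0, 0], [0, 0, 0.3], 15], [[32, 0, 0], [0, 0, 0.3], 15], [[40, 0.2, 0], [0, 0, 0.3], 15], [[46, 0.2, 0], [0, 0, 0.3], 15], [[52, 0.2, 0], [0, 0, 0.3], 15], [[58, 0.2, 0], [0, 0, 0.3], 15]]'

```text
time_s: 7.6
position: [560.6, -111.7, 58.3]
eef_rot: [2.14, 2.3, 0.0]
wrist_force: [0.3, -0.2, -0.6]
width: 21.2
gripper_force: 88.1
```

```bash
python3 - <<'E'
from h import *
st();yawtilt()
a=snap("side","side4"); b=snap("top","top4")
c=np.zeros((600,800,3),np.uint8); c[:600,:360]=cv2.resize(a[210:310,300:360],None,fx=6,fy=6,interpolation=cv2.INTER_CUBIC)
c[:330,370:800]=cv2.resize(b[215:281,265:351],None,fx=5,fy=5,interpolation=cv2.INTER_CUBIC)
cv2.imwrite("pics/c4.png",c)
E
```

```text
time_s 7.6
position [ 560.578 -111.738   58.312]
eef_rot [2.14 2.3  0.  ]
wrist_force [ 0.323 -0.238 -0.581]
width 21.18
gripper_force 88.1
yaw 4.11 z [ 1.e-04 -1.e-04 -1.e+00]
```

View pics/c4.png

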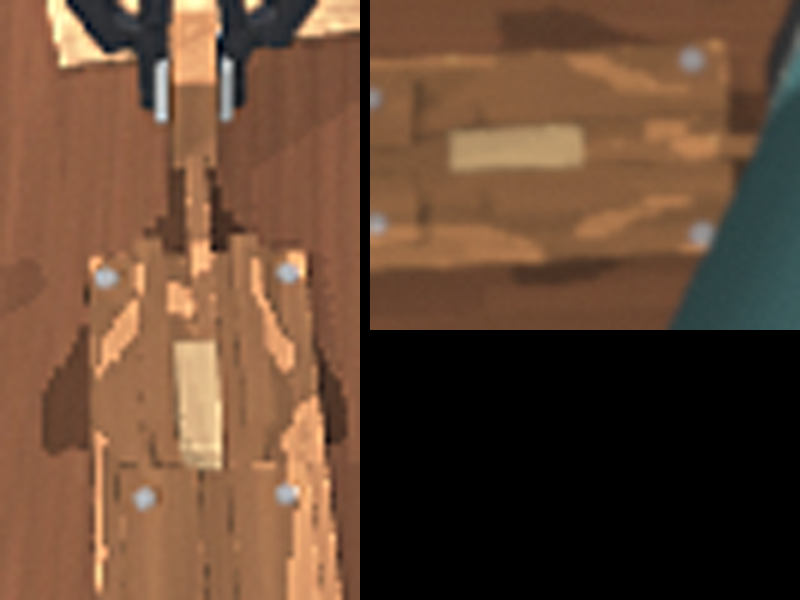

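Slat pushed ahead and straightened: side-crop nose (200,465), top-crop nose (450,150), about 16 mm before the lips at x≈413. The blade is behind it. Feeding on.

carry_out --plan '[[[4, 0, 0], [0, 0, 0], 15], [[8, 0, 0], [0, 0, 0], 15], [[12, 0, 0], [0, 0, 0], 15], [[16, 0, 0], [0, 0, 0], 15], [[20, 0, 0], [0, 0, 0], 15], [[24, 0, 0], [0, 0, 0], 15], [[28, 0, 0], [0, 0, 0], 15], [[32, 0, 0], [0, 0, 0], 15]]'

```text
time_s: 8.5
position: [558.3, -79.5, 58.2]
eef_rot: [-2.14, -2.3, -0.0]
wrist_force: [-0.2, -0.6, 0.3]
width: 21.0
gripper_force: 88.0
```

carry_out --plan '[[[4, 0, 0], [0, 0, 0], 15], [[8, 0, 0], [0, 0, 0], 15], [[12, 0, 0], [0, 0, 0], 15], [[16, 0, 0], [0, 0, 0], 15], [[20, 0, 0], [0, 0, 0], 15], [[24, 0, 0], [0, 0, 0], 15], [[28, 0, 0], [0, 0, 0], 15], [[32, 0, 0], [0, 0, 0], 15]]'

```text
time_s: 9.3
position: [556.0, -48.0, 58.3]
eef_rot: [-2.14, -2.3, -0.0]
wrist_force: [0.1, 0.5, -0.3]
width: 21.0
gripper_force: 88.1
```

carry_out --plan '[[[3, 0, 0], [0, 0, 0], 15], [[6, 0, 0], [0, 0, 0], 15], [[9, 0, 0], [0, 0, 0], 15], [[12, 0, 0], [0, 0, 0], 15], [[15, 0, 0], [0, 0, 0], 15], [[18, 0, 0], [0, 0, 0], 15], [[21, 0, 0], [0, 0, 0], 15], [[24, 0, 0], [0, 0, 0], 15]]'

```text
time_s: 10.1
position: [554.3, -24.1, 58.3]
eef_rot: [2.14, 2.3, 0.0]
wrist_force: [-0.3, 0.4, -1.7]
width: 21.4
gripper_force: 88.1
```

carry_out --plan '[[[2, 0, 0], [0, 0, 0], 15], [[4, 0, 0], [0, 0, 0], 15], [[6, 0, 0], [0, 0, 0], 15], [[8, 0, 0], [0, 0, 0], 15], [[10, 0, 0], [0, 0, 0], 15], [[12, 0, 0], [0, 0, 0], 15], [[14, 0, 0], [0, 0, 0], 15], [[16, 0, 0], [0, 0, 0], 15]]'

```text
time_s: 10.9
position: [553.2, -12.0, 58.7]
eef_rot: [2.141, 2.295, -0.003]
wrist_force: [-1.1, -8.4, 1.8]
width: 21.0
gripper_force: 88.4
```

```bash
python3 - <<'E'
from h import *
st();yawtilt()
a=snap("side","side5"); b=snap("top","top5")
c=np.zeros((600,800,3),np.uint8); c[:600,:360]=cv2.resize(a[260:360,310:370],None,fx=6,fy=6,interpolation=cv2.INTER_CUBIC)
c[:330,370:800]=cv2.resize(b[215:281,192:278],None,fx=5,fy=5,interpolation=cv2.INTER_CUBIC)
cv2.imwrite("pics/c5.png",c)
E
```

```text
time_s 10.9
position [553.235 -12.012  58.66 ]
eef_rot [ 2.141  2.295 -0.003]
wrist_force [-1.054 -8.395  1.841]
width 21.003
gripper_force 88.43
yaw 3.97 z [ 7.0e-04 -3.6e-03 -1.0e+00]
```

View pics/c5.png

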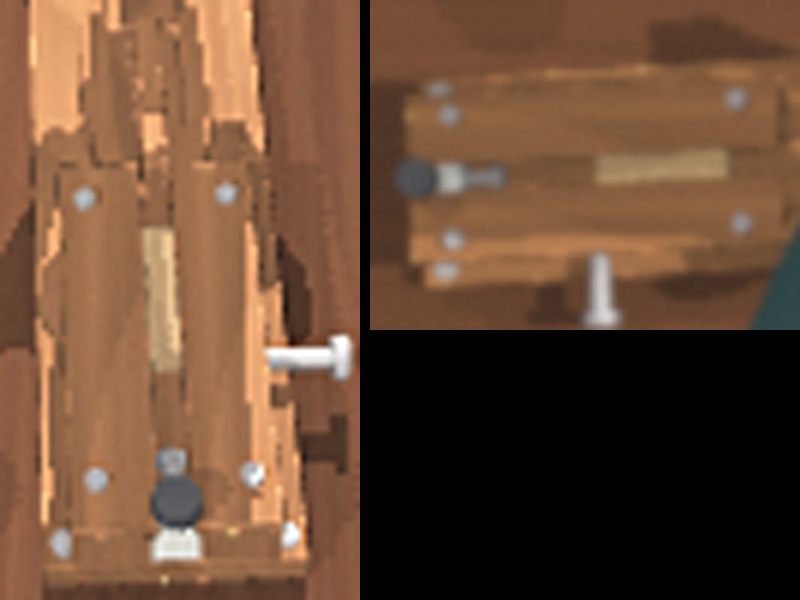

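Slat under the lips: side-crop nose (165,370), top-crop nose (596,168). The screw head is at (505,178), so about 41 mm to go. The nose is on the shoe's ramp (8 N).

carry_out --plan '[[[2, 0, 0], [0, 0, 0], 15], [[4, 0, 0], [0, 0, 0], 15], [[6, 0, 0], [0, 0, 0], 15], [[8, 0, 0], [0, 0, 0], 15], [[10, 0, 0], [0, 0, 0], 15], [[12, 0, 0], [0, 0, 0], 15], [[14, 0, 0], [0, 0, 0], 15], [[16, 0, 0], [0, 0, 0], 15]]'

```text
time_s: 11.8
position: [552.1, 4.2, 58.6]
eef_rot: [2.141, 2.295, -0.003]
wrist_force: [-0.2, -8.5, 2.0]
width: 21.0
gripper_force: 88.4
```

carry_out --plan '[[[1, 0, 0], [0, 0, 0], 15], [[2, 0, 0], [0, 0, 0], 15], [[3, 0, 0], [0, 0, 0], 15], [[4, 0, 0], [0, 0, 0], 15], [[5, 0, 0], [0, 0, 0], 15], [[6, 0, 0], [0, 0, 0], 15], [[7, 0, 0], [0, 0, 0], 15], [[8, 0, 0], [0, 0, 0], 15]]'

```text
time_s: 12.6
position: [551.5, 12.2, 58.6]
eef_rot: [2.141, 2.295, -0.003]
wrist_force: [-0.3, -9.1, 1.7]
width: 20.9
gripper_force: 88.4
```

carry_out --plan '[[[1, 0, 0], [0, 0, 0], 15], [[2, 0, 0], [0, 0, 0], 15], [[3, 0, 0], [0, 0, 0], 15], [[4, 0, 0], [0, 0, 0], 15], [[5, 0, 0], [0, 0, 0], 15], [[6, 0, 0], [0, 0, 0], 15], [[7, 0, 0], [0, 0, 0], 15], [[8, 0, 0], [0, 0, 0], 15]]'

```text
time_s: 13.4
position: [551.0, 20.1, 58.6]
eef_rot: [2.141, 2.295, -0.003]
wrist_force: [-0.8, -8.9, 2.6]
width: 20.9
gripper_force: 88.4
```

carry_out --plan '[[[0.5, 0, 0], [0, 0, 0], 15], [[1, 0, 0], [0, 0, 0], 15], [[1.5, 0, 0], [0, 0, 0], 15], [[2, 0, 0], [0, 0, 0], 15]]'

```text
time_s: 13.8
position: [550.8, 22.1, 58.6]
eef_rot: [2.141, 2.295, -0.003]
wrist_force: [-0.4, -7.6, 2.3]
width: 21.4
gripper_force: 88.4
```

```bash
python3 - <<'E'
from h import *
st()
b=snap("top","top6")
g=b[240:256,205:262].astype(int).mean(2)
# row profile along slot line, printed
for u in range(280,205,-1):
    v=round(246+(250.5-246)*(318-u)/(318-205)) if 0 else int(round(np.interp(u,[207,318],[248,245])))
    print(u,b[v,u][::-1],end='; ')
E
```

```text
time_s 13.8
position [550.81   22.097  58.584]
eef_rot [ 2.141  2.295 -0.003]
wrist_force [-0.354 -7.556  2.297]
width 21.386
gripper_force 88.437
280 [57 87 88]; 279 [57 86 86]; 278 [56 84 85]; 277 [55 84 85]; 276 [53 82 83]; 275 [52 79 81]; 274 [52 78 78]; 273 [51 75 75]; 272 [52 76 76]; 271 [50 74 75]; 270 [49 73 74]; 269 [49 73 74]; 268 [47 71 72]; 267 [48 71 71]; 266 [48 71 71]; 265 [49 71 72]; 264 [55 78 77]; 263 [74 85 81]; 262 [97 88 74]; 261 [124  91  65]; 260 [131  92  60]; 259 [128  90  60]; 258 [126  87  58]; 257 [126  88  59]; 256 [126  88  60]; 255 [125  87  59]; 254 [124  86  58]; 253 [122  85  57]; 252 [120  83  54]; 251 [118  82  54]; 250 [120  86  59]; 249 [131 101  72]; 248 [147 119  86]; 247 [160 131  94]; 246 [163 134  96]; 245 [163 134  96]; 244 [161 132  94]; 243 [162 133  95]; 242 [161 132  95]; 241 [160 131  94]; 240 [161 131  94]; 239 [161 132  95]; 238 [159 130  93]; 237 [154 125  90]; 236 [150 123  89]; 235 [147 121  86]; 234 [147 119  85]; 233 [145 119  85]; 232 [145 117  85]; 231 [145 118  85]; 230 [146 119  85]; 229 [147 119  85]; 228 [147 119  85]; 227 [146 118  84]; 226 [147 118  84]; 225 [156 127  91]; 224 [154 126  91]; 223 [144 116  83]; 222 [127  96  67]; 221 [119  84  57]; 220 [115  83  56]; 219 [109  81  63]; 218 [100  88  78]; 217 [106  96  90]; 216 [109  93  84]; 215 [110  86  71]; 214 [111  86  70]; 213 [111  84  66]; 212 [108  84  68]; 211 [107  92  82]; 210 [121 114 107]; 209 [144 138 132]; 208 [156 151 142]; 207 [157 150 142]; 206 [149 141 133];
```

carry_out --plan '[[[0.5, 0, 0], [0, 0, 0], 15], [[1, 0, 0], [0, 0, 0], 15], [[1.5, 0, 0], [0, 0, 0], 15], [[2, 0, 0], [0, 0, 0], 15], [[2.5, 0, 0], [0, 0, 0], 15], [[3, 0, 0], [0, 0, 0], 15], [[3.5, 0, 0], [0, 0, 0], 15], [[4, 0, 0], [0, 0, 0], 15]]'

```text
time_s: 14.65
position: [550.5, 26.1, 58.6]
eef_rot: [2.141, 2.295, -0.003]
wrist_force: [0.1, -8.7, 2.1]
width: 20.7
gripper_force: 88.4
```

carry_out --plan '[[[0.5, 0, 0], [0, 0, 0], 15], [[1, 0, 0], [0, 0, 0], 15], [[1.5, 0, 0], [0, 0, 0], 15]]'

```text
time_s: 14.95
position: [550.4, 27.6, 58.6]
eef_rot: [2.141, 2.295, -0.003]
wrist_force: [0.1, -8.5, 1.6]
width: 20.8
gripper_force: 88.4
```

carry_out --plan '[[[0.5, 0, 0], [0, 0, 0], 15], [[1, 0, 0], [0, 0, 0], 15], [[1, 0, 0], [0, 0, 0], 15]]'

```text
time_s: 15.25
position: [550.4, 28.8, 58.6]
eef_rot: [2.141, 2.296, -0.003]
wrist_force: [-2.1, -8.4, 0.8]
width: 20.8
gripper_force: 88.4
```

carry_out --plan '[[[0.5, 0, 0], [0, 0, 0], 15], [[1, 0, 0], [0, 0, 0], 15], [[1, 0, 0], [0, 0, 0], 15]]'

```text
time_s: 15.55
position: [550.3, 29.7, 58.6]
eef_rot: [2.141, 2.296, -0.003]
wrist_force: [-1.6, -9.1, 1.1]
width: 21.0
gripper_force: 88.4
```

carry_out --plan '[[[0.5, 0, 0], [0, 0, 0], 15], [[1, 0, 0], [0, 0, 0], 15], [[1, 0, 0], [0, 0, 0], 15]]'

```text
time_s: 15.85
position: [550.2, 30.7, 58.6]
eef_rot: [2.141, 2.296, -0.003]
wrist_force: [-0.5, -7.5, 2.0]
width: 20.6
gripper_force: 88.4
```

carry_out --plan '[[[0.5, 0, 0], [0, 0, 0], 15], [[1, 0, 0], [0, 0, 0], 15], [[1, 0, 0], [0, 0, 0], 15]]'

```text
time_s: 16.15
position: [550.1, 31.7, 58.6]
eef_rot: [2.141, 2.296, -0.003]
wrist_force: [-0.9, -8.5, 1.6]
width: 20.9
gripper_force: 88.4
```

carry_out --plan '[[[0.5, 0, 0], [0, 0, 0], 15], [[1, 0, 0], [0, 0, 0], 15], [[1, 0, 0], [0, 0, 0], 15]]'

```text
time_s: 16.45
position: [550.1, 32.3, 58.6]
eef_rot: [2.141, 2.295, -0.004]
wrist_force: [-0.8, -9.2, 2.1]
width: 21.0
gripper_force: 88.4
```

carry_out --plan '[[[0.5, 0, 0], [0, 0, 0], 15], [[1, 0, 0], [0, 0, 0], 15], [[1, 0, 0], [0, 0, 0], 15]]'

```text
time_s: 16.75
position: [550.0, 32.3, 58.7]
eef_rot: [2.141, 2.294, -0.005]
wrist_force: [-1.9, -11.6, 3.0]
width: 21.0
gripper_force: 88.5
```

Contact: motion stopped at y=32.3 and the force is rising. Now I load it gently.

carry_out --plan '[[[0.5, 0, 0], [0, 0, 0], 15], [[1, 0, 0], [0, 0, 0], 15], [[1, 0, 0], [0, 0, 0], 15]]'

```text
time_s: 17.05
position: [550.0, 32.4, 58.8]
eef_rot: [2.141, 2.293, -0.006]
wrist_force: [-0.9, -13.0, 3.5]
width: 20.7
gripper_force: 88.7
```

```bash
python3 - <<'E'
from h import *
st()
E
```

```text
time_s 17.05
position [549.981  32.421  58.762]
eef_rot [ 2.141  2.293 -0.006]
wrist_force [ -0.893 -13.01    3.468]
width 20.663
gripper_force 88.675
```

carry_out --plan '[[[0.5, 0, 0], [0, 0, 0], 15], [[1, 0, 0], [0, 0, 0], 15], [[1, 0, 0], [0, 0, 0], 15]]'

```text
time_s: 17.35
position: [549.9, 32.5, 58.8]
eef_rot: [2.142, 2.292, -0.007]
wrist_force: [-0.8, -14.6, 4.8]
width: 21.2
gripper_force: 88.8
```

carry_out --plan '[[[0.2, 0, 0], [0, 0, 0], 15], [[0.2, 0, 0], [0, 0, 0], 15], [[0.2, 0, 0], [0, 0, 0], 15]]'

```text
time_s: 17.65
position: [550.0, 32.5, 58.9]
eef_rot: [2.142, 2.291, -0.007]
wrist_force: [-0.8, -15.8, 5.1]
width: 21.3
gripper_force: 88.8
```

carry_out --plan '[[[0.1, 0, 0], [0, 0, 0], 15], [[0.1, 0, 0], [0, 0, 0], 15], [[0.1, 0, 0], [0, 0, 0], 15], [[0.1, 0, 0], [0, 0, 0], 15], [[0.1, 0, 0], [0, 0, 0], 15], [[0.1, 0, 0], [0, 0, 0], 15], [[0.1, 0, 0], [0, 0, 0], 15]]'

```text
time_s: 18.35
position: [549.9, 32.5, 58.9]
eef_rot: [2.142, 2.291, -0.007]
wrist_force: [-1.4, -17.3, 4.5]
width: 20.7
gripper_force: 88.8
```

```bash
python3 - <<'E'
from h import *
st();yawtilt()
a=snap("side","side7"); b=snap("top","top7")
c=np.zeros((600,800,3),np.uint8); c[:600,:360]=cv2.resize(a[260:360,310:370],None,fx=6,fy=6,interpolation=cv2.INTER_CUBIC)
c[:330,370:800]=cv2.resize(b[215:281,192:278],None,fx=5,fy=5,interpolation=cv2.INTER_CUBIC)
cv2.imwrite("pics/c7.png",c)
def knob(n):
    im=cv2.imread(n); 
    x0,y0,x1,y1=(195,235,225,265) if "top" in n else (325,325,355,360)
    g=im[y0:y1,x0:x1].astype(float); w=np.clip(70-g.max(2),0,None)*0+((g.max(2)<95)&(g.max(2)-g.min(2)<25))
    ys,xs=np.nonzero(w); print(n,len(xs),xs.mean()+x0,ys.mean()+y0)
for n in("pics/top0.png","pics/top5.png","pics/top7.png","pics/side0.png","pics/side5.png","pics/side7.png"): knob(n)
E
```

```text
time_s 18.35
position [549.925  32.502  58.863]
eef_rot [ 2.142  2.291 -0.007]
wrist_force [ -1.364 -17.309   4.48 ]
width 20.686
gripper_force 88.803
yaw 3.87 z [ 8.0e-04 -6.7e-03 -1.0e+00]
pics/top0.png 5 197.4 249.8
pics/top5.png 53 200.52830188679246 250.18867924528303
pics/top7.png 53 200.52830188679246 250.18867924528303
pics/side0.png 16 338.5 345.875
pics/side5.png 39 339.0 343.2564102564103
pics/side7.png 38 339.10526315789474 343.3421052631579
```

View pics/c7.png

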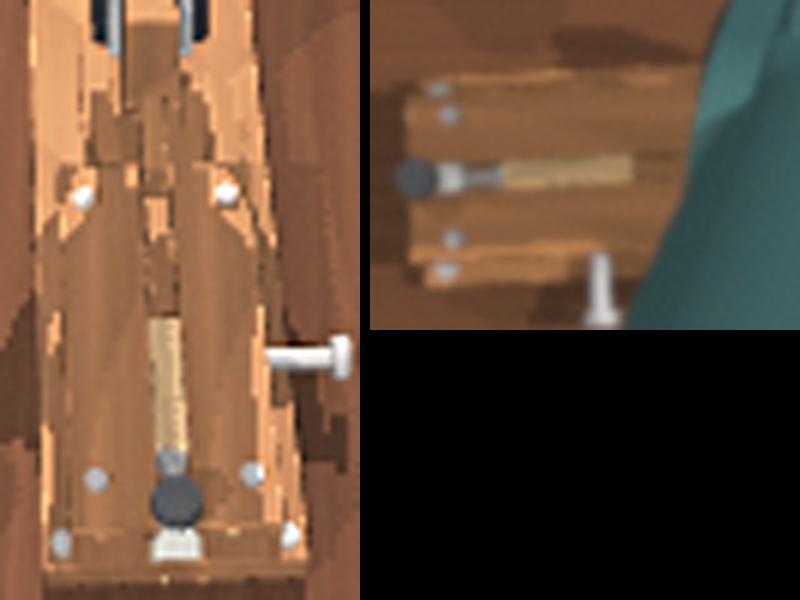

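The slat's nose touches the screw head (top crop (502,175), side crop (170,450)), and the knob hasn't moved. Now I draw the stick out.

carry_out --plan '[[[-3, 0, 0], [0, 0, 0], 15], [[-8, 0, 0], [0, 0, 0], 15], [[-18, 0, 0], [0, 0, 0], 15], [[-30, 0, 0], [0, 0, 0], 15], [[-45, 0, 0], [0, 0, 0], 15], [[-60, 0, 0], [0, 0, 0], 15], [[-75, 0, 0], [0, 0, 0], 15], [[-90, 0, 0], [0, 0, 0], 15]]'

```text
time_s: 19.25
position: [556.2, -52.2, 58.3]
eef_rot: [2.141, 2.299, -0.0]
wrist_force: [0.3, 0.1, -0.9]
width: 20.8
gripper_force: 88.1
```

carry_out --plan '[[[-15, 0, 0], [0, 0, 0], 15], [[-35, 0, 0], [0, 0, 0], 15], [[-55, 0, 0], [0, 0, 0], 15], [[-75, 0, 0], [0, 0, 0], 15], [[-95, 0, 0], [0, 0, 0], 15], [[-115, 0, 0], [0, 0, 0], 15], [[-130, 0, 0], [0, 0, 0], 15], [[-140, 0, 0], [0, 0, 0], 15]]'

```text
time_s: 20.05
position: [566.0, -192.2, 58.3]
eef_rot: [2.142, 2.298, -0.0]
wrist_force: [0.4, 0.0, -1.5]
width: 21.4
gripper_force: 88.1
```

```bash
python3 - <<'E'
from h import *
st();yawtilt()
rel((566,-200,140),4);rel((540,-290,140),-40);rel((480,-306,140),-83.5)
b=snap("top","top8")
for u in range(250,205,-1):
    print(u,b[int(round(np.interp(u,[207,318],[248,245]))),u][::-1],end='; ')
E
```

```text
time_s 20.05
position [ 566.013 -192.163   58.285]
eef_rot [ 2.142  2.298 -0.   ]
wrist_force [ 0.367  0.041 -1.503]
width 21.397
gripper_force 88.057
yaw 4.02 z [ 1.e-04 -4.e-04 -1.e+00]
rel [ -7.9  -0.6 -81.7] [0.   0.02 0.02]
rel [-95.8 -32.8 -81.7] [1.000e-02 2.000e-02 4.402e+01]
rel [-107.6  -93.8  -81.7] [2.000e-02 2.000e-02 8.752e+01]
250 [122  86  56]; 249 [122  86  57]; 248 [122  85  57]; 247 [121  85  56]; 246 [118  84  57]; 245 [112  86  60]; 244 [133 108  78]; 243 [158 129  93]; 242 [165 135  97]; 241 [164 135  96]; 240 [163 133  95]; 239 [161 132  94]; 238 [159 130  92]; 237 [158 130  92]; 236 [155 126  90]; 235 [153 124  91]; 234 [151 122  88]; 233 [147 120  87]; 232 [144 117  82]; 231 [144 116  82]; 230 [146 119  84]; 229 [146 118  85]; 228 [144 117  83]; 227 [143 115  82]; 226 [144 117  81]; 225 [155 126  90]; 224 [155 127  90]; 223 [155 128  91]; 222 [156 128  92]; 221 [157 128  92]; 220 [158 131  94]; 219 [160 135 100]; 218 [148 130 103]; 217 [120 107  95]; 216 [109  93  83]; 215 [110  87  72]; 214 [109  83  67]; 213 [112  86  68]; 212 [109  86  70]; 211 [108  93  82]; 210 [121 115 107]; 209 [145 140 132]; 208 [157 151 143]; 207 [159 152 143]; 206 [149 140 132];
```

Slat stays home. Lifting and turning back to the mat.

carry_out --plan '[[[-8, 0, -40], [0, 0, 0], 15], [[-12, 0, -80], [0, 0, 0], 15], [[-25, -5, -82], [0, 0, 8], 15], [[-40, -10, -82], [0, 0, 16], 15], [[-60, -17, -82], [0, 0, 24], 15], [[-78, -24, -82], [0, 0, 32], 15], [[-90, -32, -82], [0, 0, 40], 15], [[-98, -42, -82], [0, 0, 48], 15]]'

```text
time_s: 20.9
position: [531.4, -291.1, 140.3]
eef_rot: [-2.894, -1.223, -0.001]
wrist_force: [0.3, 0.5, -1.7]
width: 21.2
gripper_force: 88.1
```

```bash
python3 - <<'E'
from h import *
yawtilt();rel((480,-306,110),-83.5)
E
```

```text
yaw -44.18 z [ 3.e-04  2.e-04 -1.e+00]
rel [-46.5 -26.5  30.2] [-0.000e+00 -2.000e-02  3.932e+01]
```

carry_out --plan '[[[-9, -5, 0], [0, 0, 8], 15], [[-18, -10, 0], [0, 0, 16], 15], [[-28, -16, 5], [0, 0, 24], 15], [[-38, -22, 15], [0, 0, 32], 15], [[-46, -26, 25], [0, 0, 39], 15], [[-46, -26, 40], [0, 0, 39], 15], [[-46, -26, 60], [0, 0, 39], 15], [[-46, -26, 75], [0, 0, 39], 15]]'

```text
time_s: 21.7
position: [481.2, -304.8, 63.6]
eef_rot: [-3.134, -0.201, 0.001]
wrist_force: [-0.2, 0.2, -1.3]
width: 21.1
gripper_force: 88.2
```

carry_out --plan '[[[0, 0, 5], [0, 0, 0], 15], [[0, 0, 10], [0, 0, 0], 15], [[0, 0, 14], [0, 0, 0], 15], [[0, 0, 16], [0, 0, 0], 15], [[0, 0, 16], [0, 0, 0], 15], [[0, 0, 16], [0, 0, 0], 15]]'

```text
time_s: 22.3
position: [481.0, -306.2, 49.7]
eef_rot: [3.135, 0.195, 0.001]
wrist_force: [0.7, -0.2, -0.1]
width: 21.1
gripper_force: 88.2
```

carry_out --plan '[[[0, 0, 1], [0, 0, 0], 15], [[0, 0, 2], [0, 0, 0], 15], [[0, 0, 2], [0, 0, 0], 15]]'

```text
time_s: 22.6
position: [480.9, -306.2, 47.7]
eef_rot: [3.136, 0.195, 0.001]
wrist_force: [-1.0, 0.3, 2.5]
width: 21.1
gripper_force: 88.5
```

carry_out --plan '[[[0, 0, 0.5], [0, 0, 0], 15], [[0, 0, 0.5], [0, 0, 0], 30], [[0, 0, 0.5], [0, 0, 0], 60], [[0, 0, 0.5], [0, 0, 0], 85], [[0, 0, 0.5], [0, 0, 0], 85], [[0, 0, 0.5], [0, 0, 0], 85], [[0, 0, 0.5], [0, 0, 0], 85], [[0, 0, 0.5], [0, 0, 0], 85]]'

```text
time_s: 23.4
position: [480.7, -306.1, 46.8]
eef_rot: [3.135, 0.195, 0.0]
wrist_force: [-0.8, -0.2, -0.2]
width: 85.1
gripper_force: 0.0
```

carry_out --plan '[[[0, 0, -10], [0, 0, 0], 85], [[0, 0, -30], [0, 0, 0], 85], [[0, 0, -70], [0, 0, 0], 85], [[0, 0, -110], [0, 0, 0], 85], [[0, 0, -150], [0, 0, 0], 85], [[0, 0, -180], [0, 0, 0], 85], [[0, 0, -180], [0, 0, 0], 85]]'

```text
time_s: 24.1
position: [482.4, -307.8, 231.7]
eef_rot: [3.132, 0.194, 0.012]
wrist_force: [0.5, -0.6, 1.0]
width: 85.0
gripper_force: 0.0
```

```bash
python3 - <<'E'
from h import *
st()
a=snap("side","side9"); b=snap("top","top9")
c=np.zeros((600,800,3),np.uint8); c[:480,:480]=cv2.resize(a[130:370,230:470],None,fx=2,fy=2,interpolation=cv2.INTER_CUBIC)
c[:480,480:800]=cv2.resize(b[180:420,335:495],None,fx=2,fy=2)
cv2.imwrite("pics/c9.png",c)
E
```

```text
time_s 24.1
position [ 482.429 -307.832  231.68 ]
eef_rot [3.132 0.194 0.012]
wrist_force [ 0.454 -0.56   0.993]
width 85.033
gripper_force 0.0
```

View pics/c9.png

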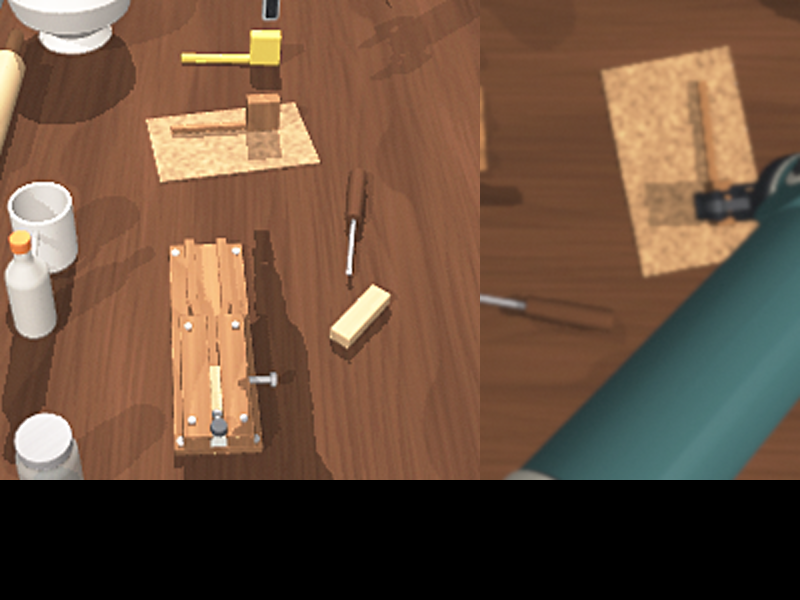

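The stick is upright on the mat (side crop (262,115)), the slat is home at the screw (217,405), the bystanders are unmoved, and the gripper is clear.

```bash
python3 -c "
from plant import ticket
print(ticket.job_done())"
```

```text
the job is handed in; nothing more can be done
None
```

I fed the slat home against the stop's screw with the stick's blade, pressing about 7 N above the drag for over half a second. The stop did not visibly move, the stick is back on the mat, and the job was handed in at about 24 s; no verdict came back.

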